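# Mirror the row of supplies into the left-handed rack

### The arm

A 6-joint arm with a two-finger parallel gripper is mounted at the origin on the work surface; the furniture and walls round the work are solid. World frame = base frame: x ahead of the robot, y to its left, z up, the work surface at z = 0. Lengths are in m, angles in rad, forces in N, time in s.
With the tool pointing down it reaches from about 0.375 to 0.9 m from the base axis. Payload 3.1 kg.
Tool frame: the origin (TCP) lies between the finger pads; the fingertips stand 17 mm ahead of it and the grasp point (between the pads) lies 2 mm behind it; z points along the fingers, y is the line along which they close (so a half turn about z gives the same grasp; the last joint's range is limited). The gripper opens to 85 mm and grips with 20 to 120 N. Pads are 22 mm wide; open, the fingers measure 114 mm over their backs; the gripper's body (76 mm by 85 mm) begins 54 mm behind the grasp point. The pads swing forward as they close: fully open they stand 13 mm farther back than shut.
Start: joints at [1.002, 0.527, 1.433, -0, 1.181, -0.178], TCP at [0.238, 0.578, 0.248] pointing down, gripper open.
Joint ranges: [-3.08, 3.08], [-0.75, 2.2], [0.22, 2.44], [-1.43, 4.57], [0, 2.65], [-2.85, 2.85]. Speed limits (rad/s): [2.79, 2.79, 3.14, 3.14, 3.14, 3.14].

### API

Orientations are given as a unit quaternion [x, y, z, w].
In Python, from station import sense, vision, order gives the robot as it stands.
- The arm moves only by the shell command python3 -m crank 'ROWS' [OPENING] [FORCE]. ROWS is JSON, a list of rows, each an object with "dp": the shift along the world's x, y, z in units of 30 mm (1.0 is 30 mm), a list of three; "angular": the turn, a rotation vector about the world's x, y, z in degrees, a list of three. In form: [{"dp": [dx, dy, dz], "angular": [ax, ay, az]}, ...]. A call has 1 to 20 rows; each row shifts and turns the commanded pose from where the row before left it; what a row does not reach is not made up. A row lasts 1/10 s, in which the tool goes at most 50 mm and 8.59 degrees, less where a joint would pass 70% of its speed; a pose out of reach is approached as far as the arm can. A call is refused whole if a number of a shift passes 1 or a number of a turn 8.59, either way. A call with a gripper value outside its range is refused whole. OPENING is the closure, from 0 (fully open) to 1 (shut), set as the call begins (- or left out, the last holds). The fingers move at their own pace and stop on an object; FORCE is the grip in N (left out, the last holds). Time passes only in rows, so rows that do not move let the fingers close. It gives the time, the measured TCP pose, the force, the opening and the grip force at its end, in the units of the state.
- sense(): the state, without advancing time (a new reading comes with each control period).
- vision.snapshot(name): name is "scene" or "top" or "wrist"; returns a dict with "image" (420x560x3 uint8, blue, green, red), "range_z" (420x560 float32, m along the optical axis (not along the pixel's ray), 0 where there is no reading), "mtx" (3x3 intrinsics, pixels), "dist" ([k1, k2, p1, p2, k3] as OpenCV has them; the pictures are not rectified), "pose" (4x4, takes a point from camera to world coordinates); the wrist camera has in their place "mount" (4x4, takes a point from camera to tool coordinates, whose origin is the TCP and whose axes are the flange's). Camera axes: x right, y down, z forward; pixel columns grow to the right and rows downward; lengths in m; the calibration is good to about 2 mm. A picture is of the moment at which its call begins: read the wrist's pose just before it.
- order.sign_off(): hands the job in; it is judged then, once.
The state is a dict: "t": time; "q": joint angles; "qd": joint speeds; "tau": joint torques, N m; "tcp_pos": TCP position; "tool_rot": TCP orientation; "force": force on the tool from outside, world axes, zero at the start; "ft_torque": the same for the moment, N m; "finger_gap": opening from 0.0 (shut) to 1.0 (fully open); "gripper_force": force on a finger pad.
Only numpy, scipy, OpenCV 4.12 (cv2) and the standard library are available. Lean on these libraries where they do the work, as an engineer would, in place of code of your own. Each camera call takes 0.05 s, during which the arm holds its last target. There are 200 camera calls.

### The job

A left-handed colleague is taking over the bench, so her wooden rack must be the mirror image of the storage board. Move the four supplies from the coloured mats of the white board into the four bays of the rack, one to a bay, in reverse order: what stands leftmost on the board goes into the rightmost bay, and so on. Set each one upright (the boxes flat) on the floor of its bay, and leave them all released and at rest.

Things in the scene. Friction and masses are not known exactly. Their poses are not given: they have to be found in the camera images.
- cream_pot: Small white round pot with white screw lid, 48 mm across, 50 mm high, light; stands loose on the red mat at the start. Origin at the centre of its underside, z up.
- brown_bottle: Brown round bottle with a wide black cap, about 46 mm across, 90 mm high (about the same width all the way up); stands loose on the yellow mat at the start. Origin at the centre of its underside, z up.
- ring_box: Black square ring box, 55 x 55 mm, 40 mm high, sides along its x and y, closed; stands loose on the green mat at the start. Origin at the centre of its underside, z up.
- match_box: Small flat tan match box lying flat, 36 mm (its x) by 52 mm (its y), 18 mm high; stands loose on the blue mat at the start. Origin at the centre of its underside, z up.
- mat_red: Red mat. A flat coloured plastic mat, 88 mm (its x) by 70 mm (its y), 3 mm thick, fixed on the storage board; origin at the centre of its underside, x and y as the board's; its top is 13 mm above the worktop. It marks where the white pot stood and does not move during the job.
- mat_yellow: Yellow mat. A flat coloured plastic mat, 88 mm (its x) by 70 mm (its y), 3 mm thick, fixed on the storage board; origin at the centre of its underside, x and y as the board's; its top is 13 mm above the worktop. It marks where the brown bottle stood and does not move during the job.
- mat_green: Green mat. A flat coloured plastic mat, 88 mm (its x) by 70 mm (its y), 3 mm thick, fixed on the storage board; origin at the centre of its underside, x and y as the board's; its top is 13 mm above the worktop. It marks where the black ring box stood and does not move during the job.
- mat_blue: Blue mat. A flat coloured plastic mat, 88 mm (its x) by 70 mm (its y), 3 mm thick, fixed on the storage board; origin at the centre of its underside, x and y as the board's; its top is 13 mm above the worktop. It marks where the match box stood and does not move during the job.
- board: White storage board, fixed, 100 mm (its x, across the row) by 316 mm (its y, along the row), 10 mm thick; origin at the centre of its underside on the worktop. It carries the four mats in a row at y = +114, +38, -38, -114 mm, in an order that differs from start to start. +y is its left end seen from the robot (it is turned at most 15 degrees).
- rack: Brown wooden rack, fixed, 100 mm (its x) by 316 mm (its y, along the row); origin at the centre of its underside on the worktop. Four open-topped bays in a row, centred at x = 0, y = +114, +38, -38, -114 mm, each about 90 mm (x) by 72 mm (y) inside; bay floor 8 mm above the worktop, rims and ribs between bays 4 to 5 mm thick (the two ends 8 mm), tops 16 mm above the worktop. +y is its left end seen from the robot (it is turned at most 15 degrees).
There are look-alikes about, which are no part of the job. Several things have the shape of the match_box; the one meant has the colours described above. Leave any turquoise look-alike of the brown_bottle alone.

How it is judged:
At the end, for the whole second after the job is handed in: Each supply is in the bay that mirrors its own mat's place on the board (leftmost mat, rightmost bay): within 16 mm of the bay centre along the row and 28 mm across (anywhere flat inside the bay passes), underside within 4 mm of the bay floor, tilted under 0.08 rad, released, at rest (((y of mat_red in the frame of board between 0.094 and 0.134 m and y of cream_pot in the frame of rack between -0.13 and -0.098 m) or (y of mat_red in the frame of board between 0.018 and 0.058 m and y of cream_pot in the frame of rack between -0.054 and -0.022 m) or (y of mat_red in the frame of board between -0.058 and -0.018 m and y of cream_pot in the frame of rack between 0.022 and 0.054 m) or (y of mat_red in the frame of board between -0.134 and -0.094 m and y of cream_pot in the frame of rack between 0.098 and 0.13 m)) and x of cream_pot in the frame of rack between -0.028 and 0.028 m and z of cream_pot in the frame of rack between 0.004 and 0.012 m and angle between each of cream_pot, brown_bottle, ring_box, match_box's own z axis and vertical below 0.08 rad and linear speed of each of cream_pot, brown_bottle, ring_box, match_box below 0.02 m/s and contact force between the fingers and cream_pot below 0.1 N and ((y of mat_yellow in the frame of board between 0.094 and 0.134 m and y of brown_bottle in the frame of rack between -0.13 and -0.098 m) or (y of mat_yellow in the frame of board between 0.018 and 0.058 m and y of brown_bottle in the frame of rack between -0.054 and -0.022 m) or (y of mat_yellow in the frame of board between -0.058 and -0.018 m and y of brown_bottle in the frame of rack between 0.022 and 0.054 m) or (y of mat_yellow in the frame of board between -0.134 and -0.094 m and y of brown_bottle in the frame of rack between 0.098 and 0.13 m)) and x of brown_bottle in the frame of rack between -0.028 and 0.028 m and z of brown_bottle in the frame of rack between 0.004 and 0.012 m and contact force between the fingers and brown_bottle below 0.1 N and ((y of mat_green in the frame of board between 0.094 and 0.134 m and y of ring_box in the frame of rack between -0.13 and -0.098 m) or (y of mat_green in the frame of board between 0.018 and 0.058 m and y of ring_box in the frame of rack between -0.054 and -0.022 m) or (y of mat_green in the frame of board between -0.058 and -0.018 m and y of ring_box in the frame of rack between 0.022 and 0.054 m) or (y of mat_green in the frame of board between -0.134 and -0.094 m and y of ring_box in the frame of rack between 0.098 and 0.13 m)) and x of ring_box in the frame of rack between -0.028 and 0.028 m and z of ring_box in the frame of rack between 0.004 and 0.012 m and contact force between the fingers and ring_box below 0.1 N and ((y of mat_blue in the frame of board between 0.094 and 0.134 m and y of match_box in the frame of rack between -0.13 and -0.098 m) or (y of mat_blue in the frame of board between 0.018 and 0.058 m and y of match_box in the frame of rack between -0.054 and -0.022 m) or (y of mat_blue in the frame of board between -0.058 and -0.018 m and y of match_box in the frame of rack between 0.022 and 0.054 m) or (y of mat_blue in the frame of board between -0.134 and -0.094 m and y of match_box in the frame of rack between 0.098 and 0.13 m)) and x of match_box in the frame of rack between -0.028 and 0.028 m and z of match_box in the frame of rack between 0.004 and 0.012 m and contact force between the fingers and match_box below 0.1 N); the robot touches nothing.
It also fails if it takes over 90 s, if anything falls off the work surface, if the arm or the gripper's body presses on something with over 40 N, if the wrist force passes 120 N, or if a joint passes its speed limit or range.

## Working session

There is one attempt and no reset: what is moved stays moved. The work goes in short steps, Python scripts to look and compute and a shell command to move; the robot and the scene stay as the last step left them, time stands still between calls to the robot, and variables do not carry over. Pictures are saved under pics/ and viewed, at most 14 in all, crops included, and the job is handed in when it is done.

```bash
ls; mkdir -p pics; cat > h.py <<'E'
import cv2,numpy as np
from station import sense,vision,order
def snap(n,f):
    s=sense(); d=vision.snapshot(n); cv2.imwrite('pics/'+f+'.png',d['image']); d['s']=s
    np.save('pics/'+f+'.npy',d,allow_pickle=True); return d
def load(f): return np.load('pics/'+f+'.npy',allow_pickle=True).item()
def P(d):
    if 'pose' in d: return np.array(d['pose'])
    from scipy.spatial.transform import Rotation as R
    T=np.eye(4);T[:3,:3]=R.from_quat(d['s']['tool_rot']).as_matrix();T[:3,3]=d['s']['tcp_pos']
    return T@np.array(d['mount'])
def px(d,u,v,z):
    "world point at height z on pixel ray"
    T=P(d);p=cv2.undistortPoints(np.array([[[u,v]]],float),np.array(d['mtx']),np.array(d['dist']))[0,0]
    r=T[:3,:3]@[p[0],p[1],1];return T[:3,3]+r*(z-T[2,3])/r[2]
def dp(d,u,v):
    T=P(d);p=cv2.undistortPoints(np.array([[[u,v]]],float),np.array(d['mtx']),np.array(d['dist']))[0,0]
    z=float(d['range_z'][int(v),int(u)]);return T[:3,:3]@(np.array([p[0],p[1],1])*z)+T[:3,3]
E
python3 - <<'E'
from h import *
snap('top','top0');snap('scene','sc0')
print(sense()['t'],sense()['finger_gap'])
E
```

```text
pics
0.1 1.0031519698728966
```

View pics/top0.png

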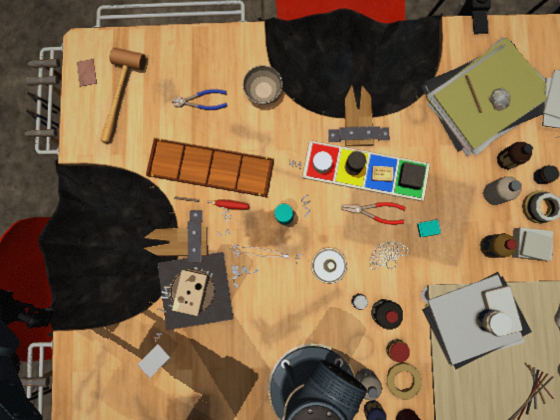

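View pics/sc0.png

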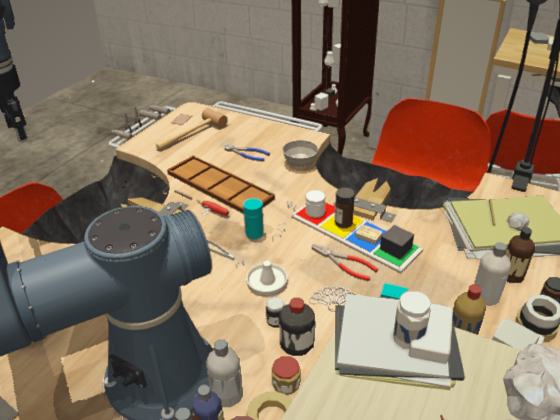

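Top view: the board at (305-430, 143-198), its mats from the left red, yellow, blue, green. The rack is at (148-273, 140-195), and the turquoise bottle at (285, 213). So the bays from the right are pot, bottle, match box, ring box.

```bash
python3 - <<'E'
from h import *
d=load('top0')
c=d['image'][115:225,140:440]; c=cv2.resize(c,None,fx=2.6,fy=2.6,interpolation=cv2.INTER_CUBIC); cv2.imwrite('pics/crop0.png',c); print(c.shape, P(d)[:3,3])
# max height around
for n,(u,v) in dict(clamp=(360,132),clampend=(330,134),turq=(285,213),bowl=(262,72),pliers=(375,208),anvil=(195,230)).items(): print(n,dp(d,u,v).round(3))
E
```

```text
(286, 780, 3) [0.30225088 0.01315822 1.28048584]
clamp [ 0.637 -0.143  0.019]
clampend [ 0.637 -0.066  0.007]
turq [0.426 0.053 0.091]
bowl [0.804 0.106 0.024]
pliers [ 0.442 -0.174  0.003]
anvil [0.398 0.283 0.019]
```

View pics/crop0.png

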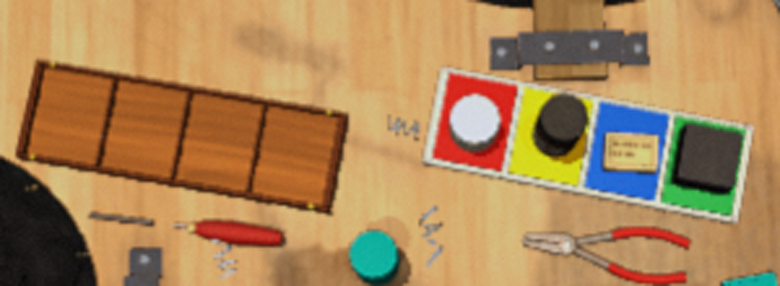

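```bash
python3 - <<'E'
from h import *
d=load('top0')
def q(u,v,z): return px(d,140+(u+.5)/2.6-.5,115+(v+.5)/2.6-.5,z)
for n,c,z in(('rack',[(38,61),(348,114),(331,212),(20,158)],.016),('board',[(441,68),(752,127),(738,221),(424,163)],.01),
 ('match',[(607,130),(658,134),(656,173),(603,168)],.031),('ring',[(684,123),(742,130),(735,192),(677,186)],.053)):
    p=np.array([q(*x,z)[:2] for x in c]); m=p.mean(0); r=p[0]+p[3]-p[1]-p[2]
    a=np.arctan2(-r[0],r[1]); print(n,m.round(4),np.degrees(a).round(1),'sizes',np.linalg.norm(p-np.roll(p,1,0),axis=1).round(3))
    if n in('rack','board'):
        print([ (m+y*np.array([-np.sin(a),np.cos(a)])).round(4).tolist() for y in(.114,.038,-.038,-.114)])
for n,u,v,z in(('pot',475,122,.063),('bottle',564,114,.103),('turq',373,255,.09)): print(n,q(u,v,z).round(4))
s=sense();print(s['tcp_pos'],s['tool_rot'],s['q'])
from scipy.spatial.transform import Rotation as R
print(R.from_quat(s['tool_rot']).as_matrix().round(3))
E
```

```text
rack [0.5583 0.2438] -11.7 sizes [0.099 0.314 0.099 0.312]
[[0.5814, 0.3554], [0.566, 0.281], [0.5506, 0.2066], [0.5353, 0.1321]]
board [ 0.5387 -0.1545] -12.5 sizes [0.097 0.313 0.095 0.312]
[[0.5634, -0.0433], [0.5469, -0.1175], [0.5304, -0.1916], [0.514, -0.2658]]
match [ 0.5268 -0.1926] -6.7 sizes [0.038 0.05  0.038 0.051]
ring [ 0.5145 -0.2634] -8.2 sizes [0.061 0.056 0.06  0.055]
pot [ 0.5536 -0.0413  0.063 ]
bottle [ 0.5503 -0.1212  0.103 ]
turq [0.4272 0.0573 0.09  ]
[0.2377141  0.57734833 0.24741266] [ 1.94178440e-01  9.80965720e-01 -9.24475593e-04 -3.66523047e-04] [ 1.00148311e+00  5.28379648e-01  1.43382075e+00  7.65971154e-06
  1.18138121e+00 -1.78476180e-01]
[[-0.925  0.381 -0.001]
 [ 0.381  0.925 -0.002]
 [ 0.    -0.002 -1.   ]]
```

```bash
python3 -m crank '[{"dp":[0.5,-1,0],"angular":[0,0,-4]},{"dp":[0.5,-1,0],"angular":[0,0,-4]},{"dp":[0.5,-1,0],"angular":[0,0,-4]},{"dp":[0.5,-1,0],"angular":[0,0,-4]},{"dp":[0.5,-1,0],"angular":[0,0,-4]},{"dp":[0.5,-1,0],"angular":[0,0,-4]},{"dp":[0.5,-1,0],"angular":[0,0,-4]},{"dp":[0.5,-1,0],"angular":[0,0,-4]},{"dp":[0.5,-1,0],"angular":[0,0,-4]},{"dp":[0.5,-1,0],"angular":[0,0,-4]},{"dp":[0.5,-1,0],"angular":[0,0,-4]},{"dp":[0.5,-1,0],"angular":[0,0,-4]},{"dp":[0.5,-1,0],"angular":[0,0,-4]},{"dp":[0.5,-1,0],"angular":[0,0,-4]},{"dp":[0.5,-1,0],"angular":[0,0,-4]},{"dp":[0.5,-1,0],"angular":[0,0,-4]},{"dp":[0.5,-1,0],"angular":[0,0,-4]},{"dp":[0.5,-1,0],"angular":[0,0,-4]},{"dp":[0.5,-1,0],"angular":[0,0,-4]},{"dp":[0.5,-1,0],"angular":[0,0,-4]}]' 0 30
python3 - <<'E'
from h import *
s=sense();print(s['q'],s['force'])
from scipy.spatial.transform import Rotation as R
print(R.from_quat(s['tool_rot']).as_matrix().round(3))
d=snap('wrist','w0');print(P(d)[:3].round(3))
E
```

```text
t: 2.1
tcp_pos: [0.5382, -0.0234, 0.2479]
tool_rot: [0.78, 0.625, -0.0, -0.0]
force: [1.4, 0.1, 0.3]
finger_gap: 1.001
gripper_force: 0.0
[-2.51058851e-01  4.12459907e-01  1.64910718e+00  1.35430764e-04
  1.08095069e+00 -3.17104826e-02] [1.43896639 0.11131941 0.26294817]
[[ 0.218  0.976 -0.001]
 [ 0.976 -0.218  0.   ]
 [ 0.    -0.001 -1.   ]]
[[ 0.976 -0.208 -0.063  0.554]
 [-0.217 -0.937 -0.274  0.047]
 [-0.002  0.281 -0.96   0.373]]
```

View pics/w0.png

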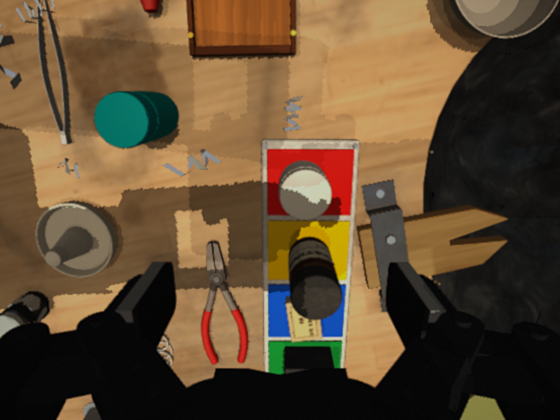

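Wrist view: pot lid centred near (306,194), bottle cap top near (319,297), board corners (263,141) and (357,141), clamp to the right clear of the board.

```bash
python3 - <<'E'
from h import *
d=load('w0')
for n,u,v,z in(('pot',306,194,.063),('bottle',319,296,.103),('bc1',263,141,.01),('bc2',358,141,.01),('rack r1',191,55,.016),('r2',294,54,.016)): print(n,px(d,u,v,z).round(4))
print(dp(d,306,194).round(4),dp(d,319,296).round(4), dp(d,392,190).round(3))
E
```

```text
pot [ 0.5576 -0.039   0.063 ]
bottle [ 0.5503 -0.1182  0.103 ]
bc1 [0.5271 0.0095 0.01  ]
bc2 [ 0.6202 -0.011   0.01  ]
rack r1 [0.4802 0.1033 0.016 ]
r2 [0.5742 0.0827 0.016 ]
[ 0.5576 -0.0389  0.0633] [ 0.5503 -0.1184  0.1028] [ 0.649 -0.071  0.003]
```

```bash
python3 -m crank '[{"dp":[0.1,-0.8,0],"angular":[0,0,0]},{"dp":[0.1,-0.8,0],"angular":[0,0,0]},{"dp":[0.1,-0.8,0],"angular":[0,0,0]},{"dp":[0.1,-0.8,0],"angular":[0,0,0]},{"dp":[0,0,-1],"angular":[0,0,0]},{"dp":[0,0,-1],"angular":[0,0,0]},{"dp":[0,0,-1],"angular":[0,0,0]},{"dp":[0,0,-1],"angular":[0,0,0]},{"dp":[0,0,-1],"angular":[0,0,0]},{"dp":[0,0,-1],"angular":[0,0,0]},{"dp":[0,0,0],"angular":[0,0,0]}]'
python3 -m crank '[{"dp":[0,0,0],"angular":[0,0,0]},{"dp":[0,0,0],"angular":[0,0,0]},{"dp":[0,0,0],"angular":[0,0,0]},{"dp":[0,0,0],"angular":[0,0,0]},{"dp":[0,0,0],"angular":[0,0,0]},{"dp":[0,0,0],"angular":[0,0,0]},{"dp":[0,0,0],"angular":[0,0,0]},{"dp":[0,0,0],"angular":[0,0,0]}]' 1 30
python3 -m crank '[{"dp":[0,0,0.5],"angular":[0,0,0]},{"dp":[0,0,1],"angular":[0,0,0]},{"dp":[0,0,1],"angular":[0,0,0]},{"dp":[0,0,1],"angular":[0,0,0]},{"dp":[0,0,1],"angular":[0,0,0]},{"dp":[0,0,0.5],"angular":[0,0,0]},{"dp":[0,0,0],"angular":[0,0,0]}]'
```

```text
t: 3.25
tcp_pos: [0.547, -0.1168, 0.0645]
tool_rot: [0.779, 0.627, -0.002, -0.004]
force: [0.2, 0.6, -0.3]
finger_gap: 1.001
gripper_force: 0.0
t: 4.05
tcp_pos: [0.5509, -0.1184, 0.0701]
tool_rot: [0.779, 0.627, 0.001, 0.001]
force: [-0.9, 1.1, 6.2]
finger_gap: 0.523
gripper_force: 31.2
t: 4.75
tcp_pos: [0.5515, -0.1187, 0.2213]
tool_rot: [0.779, 0.627, 0.002, 0.003]
force: [-0.1, 0.2, -1.4]
finger_gap: 0.521
gripper_force: 31.1
```

```bash
python3 -m crank '[{"dp":[0,0.5,0],"angular":[0,0,0]},{"dp":[0,1,0],"angular":[0,0,0]},{"dp":[0,1,0],"angular":[0,0,0]},{"dp":[0,1,0],"angular":[0,0,0]},{"dp":[0,1,0],"angular":[0,0,0]},{"dp":[0,1,0],"angular":[0,0,0]},{"dp":[0,1,0],"angular":[0,0,0]},{"dp":[0,1,0],"angular":[0,0,0]},{"dp":[0,1,0],"angular":[0,0,0]},{"dp":[0,1,0],"angular":[0,0,0]},{"dp":[0,1,0],"angular":[0,0,0]},{"dp":[0,0.4,0],"angular":[0,0,0]},{"dp":[0,0,0],"angular":[0,0,0]},{"dp":[0,0,0],"angular":[0,0,0]}]'
python3 - <<'E'
from h import *
d=snap('wrist','w1')
E
```

```text
t: 6.15
tcp_pos: [0.5492, 0.2085, 0.2173]
tool_rot: [0.779, 0.627, -0.001, -0.0]
force: [1.1, 0.2, -1.3]
finger_gap: 0.515
gripper_force: 31.1
```

View pics/w1.png

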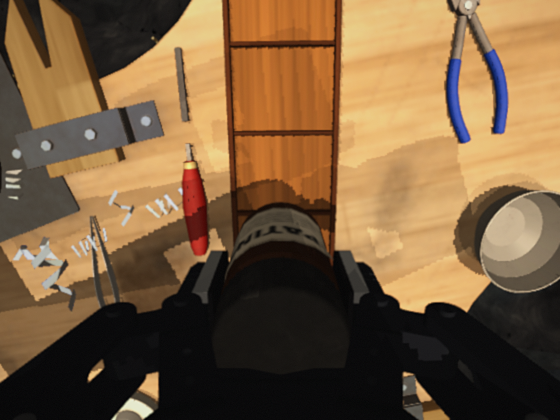

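Wrist view over the rack: dividers cross at rows 45, 131 and 211, rims at columns 230 and 337, and the bottle is held upright between the fingers.

```bash
python3 - <<'E'
from h import *
d=load('w1'); m=np.array([.5583,.2458]);a=np.radians(-11.9);X=np.array([np.cos(a),np.sin(a)]);Y=np.array([-np.sin(a),np.cos(a)])
for u,v in((229,45),(336,45),(232,131),(336,131),(237,211),(331,211)):
    p=px(d,u,v,.016);r=p[:2]-m;print((u,v),p.round(4),'rack',(r@X).round(4),(r@Y).round(4))
E
```

```text
(229, 45) [0.5306 0.3304 0.016 ] rack -0.0446 0.0771
(336, 45) [0.6191 0.311  0.016 ] rack 0.0461 0.0764
(232, 131) [0.5153 0.2596 0.016 ] rack -0.0449 0.0046
(336, 131) [0.6063 0.2398 0.016 ] rack 0.0482 0.004
(237, 211) [0.5012 0.1857 0.016 ] rack -0.0435 -0.0706
(331, 211) [0.5886 0.1667 0.016 ] rack 0.046 -0.0712
```

```bash
python3 -m crank '[{"dp":[0.05,0.08,-1],"angular":[0,0,0]},{"dp":[0,0,-1],"angular":[0,0,0]},{"dp":[0,0,-1],"angular":[0,0,0]},{"dp":[0,0,-1],"angular":[0,0,0]},{"dp":[0,0,-0.5],"angular":[0,0,0]},{"dp":[0,0,-0.4],"angular":[0,0,0]},{"dp":[0,0,-0.2],"angular":[0,0,0]},{"dp":[0,0,0],"angular":[0,0,0]},{"dp":[0,0,0],"angular":[0,0,0]}]'
```

```text
t: 7.1
tcp_pos: [0.5524, 0.2109, 0.066]
tool_rot: [0.78, 0.626, 0.001, 0.0]
force: [-0.1, 0.2, -1.9]
finger_gap: 0.519
gripper_force: 31.1
```

```bash
python3 -m crank '[{"dp":[0,0,-0.06],"angular":[0,0,0]},{"dp":[0,0,0],"angular":[0,0,0]},{"dp":[0,0,0],"angular":[0,0,0]}]'; python3 -m crank '[{"dp":[0,0,-0.06],"angular":[0,0,0]},{"dp":[0,0,0],"angular":[0,0,0]},{"dp":[0,0,0],"angular":[0,0,0]}]'
```

```text
t: 7.4
tcp_pos: [0.5525, 0.2112, 0.065]
tool_rot: [0.779, 0.627, 0.001, 0.001]
force: [-0.4, -0.8, 4.8]
finger_gap: 0.522
gripper_force: 31.5
t: 7.7
tcp_pos: [0.5526, 0.2112, 0.065]
tool_rot: [0.779, 0.627, 0.001, 0.001]
force: [-3.6, -0.8, 15.4]
finger_gap: 0.521
gripper_force: 32.5
```

```bash
python3 -m crank '[{"dp":[0,0,0.03],"angular":[0,0,0]},{"dp":[0,0,0],"angular":[0,0,0]},{"dp":[0,0,0],"angular":[0,0,0]},{"dp":[0,0,0],"angular":[0,0,0]},{"dp":[0,0,0],"angular":[0,0,0]},{"dp":[0,0,0],"angular":[0,0,0]},{"dp":[0,0,1],"angular":[0,0,0]},{"dp":[0,0,1],"angular":[0,0,0]},{"dp":[0,0,1],"angular":[0,0,0]},{"dp":[0,0,1],"angular":[0,0,0]},{"dp":[0,0,1],"angular":[0,0,0]}]' 0
python3 -m crank '[{"dp":[0,-0.5,0],"angular":[0,0,0]},{"dp":[0.02,-1,0],"angular":[0,0,0]},{"dp":[0.02,-1,0],"angular":[0,0,0]},{"dp":[0.02,-1,0],"angular":[0,0,0]},{"dp":[0.02,-1,0],"angular":[0,0,0]},{"dp":[0.02,-1,0],"angular":[0,0,0]},{"dp":[0.02,-1,0],"angular":[0,0,0]},{"dp":[0.02,-1,0],"angular":[0,0,0]},{"dp":[0,-0.85,0],"angular":[0,0,0]},{"dp":[0,0,0],"angular":[0,0,0]},{"dp":[0,0,0],"angular":[0,0,0]}]'
python3 - <<'E'
from h import *
d=snap('wrist','w2')
E
```

```text
t: 8.8
tcp_pos: [0.5512, 0.2112, 0.2136]
tool_rot: [0.779, 0.627, -0.0, -0.0]
force: [-0.7, -0.5, -0.7]
finger_gap: 0.999
gripper_force: 0.0
t: 9.9
tcp_pos: [0.5549, -0.0397, 0.2117]
tool_rot: [0.78, 0.626, -0.001, -0.001]
force: [-0.3, -0.3, -0.1]
finger_gap: 1.001
gripper_force: 0.0
```

View pics/w2.png

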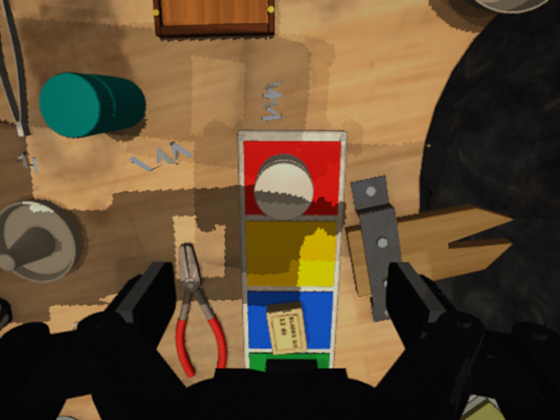

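Pot lid centre at (284,190); match box top face corners near (270,314), (300,310), (306,352), (274,356).

```bash
python3 - <<'E'
from h import *
d=load('w2'); print('pot',px(d,284,190,.063).round(4))
p=np.array([px(d,u,v,.031)[:2] for u,v in((270,314),(300,310),(306,352),(274,356))]);print(p.round(4),p.mean(0).round(4),np.linalg.norm(p-np.roll(p,1,0),axis=1).round(3))
c=cv2.resize(d['image'][285:370,230:350],None,fx=6,fy=6,interpolation=cv2.INTER_CUBIC);cv2.imwrite('pics/crop2.png',c)
E
```

```text
pot [ 0.5575 -0.0382  0.063 ]
[[ 0.5159 -0.1657]
 [ 0.5455 -0.1675]
 [ 0.5416 -0.2176]
 [ 0.5086 -0.2154]] [ 0.5279 -0.1915] [0.05  0.03  0.05  0.033]
```

View pics/crop2.png

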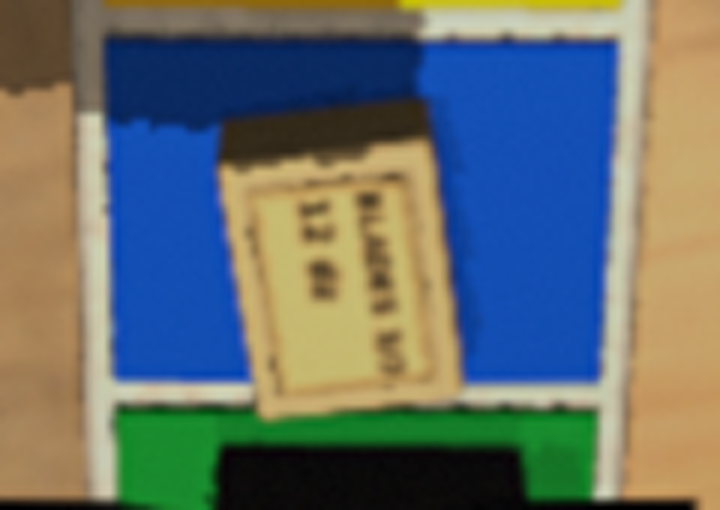

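```bash
python3 -m crank '[{"dp":[0.06,0.02,-1],"angular":[0,0,0]},{"dp":[0,0,-1],"angular":[0,0,0]},{"dp":[0,0,-1],"angular":[0,0,0]},{"dp":[0,0,-1],"angular":[0,0,0]},{"dp":[0,0,-1],"angular":[0,0,0]},{"dp":[0,0,-0.4],"angular":[0,0,0]},{"dp":[0,0,0],"angular":[0,0,0]}]'
python3 -m crank '[{"dp":[0,0,0],"angular":[0,0,0]},{"dp":[0,0,0],"angular":[0,0,0]},{"dp":[0,0,0],"angular":[0,0,0]},{"dp":[0,0,0],"angular":[0,0,0]},{"dp":[0,0,0],"angular":[0,0,0]},{"dp":[0,0,0],"angular":[0,0,0]},{"dp":[0,0,0],"angular":[0,0,0]}]' 1 25
python3 -m crank '[{"dp":[0,0,0.5],"angular":[0,0,0]},{"dp":[0,0,1],"angular":[0,0,0]},{"dp":[0,0,1],"angular":[0,0,0]},{"dp":[0,0,1],"angular":[0,0,0]},{"dp":[0,0,0.5],"angular":[0,0,0]},{"dp":[0,0,0],"angular":[0,0,0]}]'
python3 - <<'E'
from h import *
d=load('w2')
p=np.array([px(d,230+u/6-.4,285+v/6-.4,.031)[:2] for u,v in((220,160),(435,138),(462,393),(262,418))]);print(p.round(4),p.mean(0).round(4),np.linalg.norm(p-np.roll(p,1,0),axis=1).round(3))
y=p[0]+p[1]-p[2]-p[3];print(np.degrees(np.arctan2(-y[0],y[1])))
E
```

```text
t: 10.65
tcp_pos: [0.5562, -0.0374, 0.0489]
tool_rot: [0.779, 0.627, -0.001, -0.002]
force: [-1.2, -0.2, -0.3]
finger_gap: 1.0
gripper_force: 0.0
t: 11.35
tcp_pos: [0.5585, -0.0388, 0.0522]
tool_rot: [0.779, 0.627, 0.001, 0.001]
force: [0.3, 1.3, 7.4]
finger_gap: 0.555
gripper_force: 26.2
t: 11.95
tcp_pos: [0.559, -0.0391, 0.1733]
tool_rot: [0.779, 0.627, 0.002, 0.002]
force: [0.5, 0.3, -0.9]
finger_gap: 0.554
gripper_force: 26.2
[[ 0.5131 -0.1619]
 [ 0.548  -0.1653]
 [ 0.5427 -0.2154]
 [ 0.5084 -0.2131]] [ 0.528  -0.1889] [0.051 0.035 0.05  0.034]
-5.667500955897719
```

```bash
python3 -m crank '[{"dp":[-0.12,0.6,0],"angular":[0,0,0]},{"dp":[-0.12,1,0],"angular":[0,0,0]},{"dp":[-0.12,1,0],"angular":[0,0,0]},{"dp":[-0.12,1,0],"angular":[0,0,0]},{"dp":[-0.12,1,0],"angular":[0,0,0]},{"dp":[-0.12,1,0],"angular":[0,0,0]},{"dp":[0,0.25,0],"angular":[0,0,0]},{"dp":[0,0,-1],"angular":[0,0,0]},{"dp":[0,0,-1],"angular":[0,0,0]},{"dp":[0,0,-1],"angular":[0,0,0]},{"dp":[0,0,-0.6],"angular":[0,0,0]},{"dp":[0,0,-0.4],"angular":[0,0,0]},{"dp":[0,0,-0.1],"angular":[0,0,0]},{"dp":[0,0,0],"angular":[0,0,0]}]'
python3 -m crank '[{"dp":[0,0,-0.06],"angular":[0,0,0]},{"dp":[0,0,0],"angular":[0,0,0]},{"dp":[0,0,0],"angular":[0,0,0]}]'
```

```text
t: 13.35
tcp_pos: [0.5358, 0.1363, 0.0474]
tool_rot: [0.779, 0.627, -0.0, -0.0]
force: [-0.0, 0.3, -0.5]
finger_gap: 0.555
gripper_force: 26.5
t: 13.65
tcp_pos: [0.5364, 0.1365, 0.0469]
tool_rot: [0.779, 0.627, 0.0, 0.0]
force: [-1.0, -1.2, 6.8]
finger_gap: 0.551
gripper_force: 27.0
```

```bash
python3 -m crank '[{"dp":[0,0,0.03],"angular":[0,0,0]},{"dp":[0,0,0],"angular":[0,0,0]},{"dp":[0,0,0],"angular":[0,0,0]},{"dp":[0,0,0],"angular":[0,0,0]},{"dp":[0,0,0],"angular":[0,0,0]},{"dp":[0,0,0],"angular":[0,0,0]},{"dp":[0,0,1],"angular":[0,0,0]},{"dp":[0,0,1],"angular":[0,0,0]},{"dp":[0,0,1],"angular":[0,0,0]},{"dp":[0,0,1],"angular":[0,0,0]},{"dp":[0,0,1],"angular":[0,0,0]}]' 0
python3 -m crank '[{"dp":[0,-0.5,0],"angular":[0,0,0.5]},{"dp":[-0.025,-1,0],"angular":[0,0,0.6]},{"dp":[-0.025,-1,0],"angular":[0,0,0.6]},{"dp":[-0.025,-1,0],"angular":[0,0,0.6]},{"dp":[-0.025,-1,0],"angular":[0,0,0.6]},{"dp":[-0.025,-1,0],"angular":[0,0,0.6]},{"dp":[-0.025,-1,0],"angular":[0,0,0.6]},{"dp":[-0.025,-1,0],"angular":[0,0,0.6]},{"dp":[-0.025,-1,0],"angular":[0,0,0.6]},{"dp":[-0.025,-1,0],"angular":[0,0,0.6]},{"dp":[-0.05,-1,0],"angular":[0,0,0.6]},{"dp":[0,-0.4,0],"angular":[0,0,0]},{"dp":[0,0,0],"angular":[0,0,0]},{"dp":[0,0,0],"angular":[0,0,0]}]' 0.25
python3 - <<'E'
from h import *
d=snap('wrist','w3')
E
```

```text
t: 14.75
tcp_pos: [0.5356, 0.1369, 0.1978]
tool_rot: [0.779, 0.627, -0.0, -0.0]
force: [0.5, 0.1, 0.1]
finger_gap: 1.002
gripper_force: 0.0
t: 16.15
tcp_pos: [0.5273, -0.1891, 0.1965]
tool_rot: [0.743, 0.67, 0.0, -0.001]
force: [0.2, 1.0, 0.5]
finger_gap: 0.752
gripper_force: 0.0
```

View pics/w3.png

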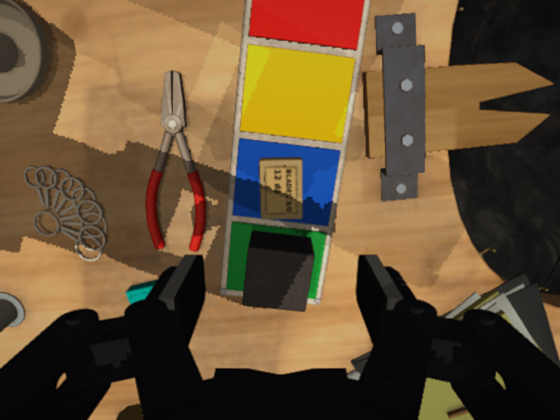

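Match box top corners (260,159), (301,160), (303,219), (261,217), square to the jaws now; ring box top face (248,246), (313,247), (307,311), (243,306).

```bash
python3 - <<'E'
from h import *
d=load('w3')
for n,c,z in(('m',((260,159),(301,160),(303,219),(261,217)),.031),('r',((248,246),(313,247),(307,311),(243,306)),.053)):
    p=np.array([px(d,u,v,z)[:2] for u,v in c]);print(p.round(4),p.mean(0).round(4),np.linalg.norm(p-np.roll(p,1,0),axis=1).round(3))
    y=p[0]+p[1]-p[2]-p[3];print(np.degrees(np.arctan2(-y[0],y[1])))
    x=p[1]+p[2]-p[0]-p[3];print(np.degrees(np.arctan2(x[1],x[0])))
print(px(d,283,188,.031),dp(d,280,275))
E
```

```text
[[ 0.5129 -0.1636]
 [ 0.546  -0.1678]
 [ 0.5433 -0.2185]
 [ 0.5079 -0.2131]] [ 0.5275 -0.1908] [0.05  0.033 0.051 0.036]
-4.40954990033739
-8.030533836014696
[[ 0.4966 -0.2293]
 [ 0.5487 -0.2355]
 [ 0.5391 -0.2943]
 [ 0.4851 -0.2839]] [ 0.5174 -0.2607] [0.056 0.052 0.06  0.055]
-10.501591586274865
-8.914325488216736
[ 0.52905646 -0.18969722  0.031     ] [ 0.51959625 -0.25755759  0.05329512]
```

```bash
python3 -m crank '[{"dp":[0,-0.02,-1],"angular":[0,0,0]},{"dp":[0,0,-1],"angular":[0,0,0]},{"dp":[0,0,-1],"angular":[0,0,0]},{"dp":[0,0,-1],"angular":[0,0,0]},{"dp":[0,0,-0.9],"angular":[0,0,0]},{"dp":[0,0,-0.5],"angular":[0,0,0]},{"dp":[0,0,0],"angular":[0,0,0]},{"dp":[0,0,0],"angular":[0,0,0]}]'
python3 -m crank '[{"dp":[0,0,0],"angular":[0,0,0]},{"dp":[0,0,0],"angular":[0,0,0]},{"dp":[0,0,0],"angular":[0,0,0]},{"dp":[0,0,0],"angular":[0,0,0]},{"dp":[0,0,0],"angular":[0,0,0]},{"dp":[0,0,0],"angular":[0,0,0]}]' 1 25
```

```text
t: 17.0
tcp_pos: [0.5281, -0.1902, 0.0352]
tool_rot: [0.742, 0.67, 0.0, 0.0]
force: [1.0, 0.4, 0.1]
finger_gap: 0.751
gripper_force: 0.0
t: 17.6
tcp_pos: [0.5286, -0.1912, 0.0362]
tool_rot: [0.743, 0.67, 0.001, 0.001]
force: [-0.1, 1.7, 5.9]
finger_gap: 0.409
gripper_force: 26.0
```

```bash
python3 -m crank '[{"dp":[0,0,0.5],"angular":[0,0,0]},{"dp":[0,0,1],"angular":[0,0,0]},{"dp":[0,0,1],"angular":[0,0,0]},{"dp":[0,0,1],"angular":[0,0,0]},{"dp":[0,0,1],"angular":[0,0,0]},{"dp":[0,0,0.5],"angular":[0,0,0]},{"dp":[0,0,0],"angular":[0,0,0]}]'
python3 -m crank '[{"dp":[0,0.5,0],"angular":[0,0,0]},{"dp":[0.1,1,0],"angular":[0,0,-0.5]},{"dp":[0.1,1,0],"angular":[0,0,-0.5]},{"dp":[0.1,1,0],"angular":[0,0,-0.5]},{"dp":[0.1,1,0],"angular":[0,0,-0.5]},{"dp":[0.1,1,0],"angular":[0,0,-0.5]},{"dp":[0.1,1,0],"angular":[0,0,-0.5]},{"dp":[0.1,1,0],"angular":[0,0,-0.5]},{"dp":[0.1,1,0],"angular":[0,0,-0.5]},{"dp":[0.1,1,0],"angular":[0,0,-0.5]},{"dp":[0.1,1,0],"angular":[0,0,-0.5]},{"dp":[0.1,1,0],"angular":[0,0,-0.5]},{"dp":[0.1,1,0],"angular":[0,0,-0.5]},{"dp":[0.1,1,0],"angular":[0,0,0]},{"dp":[0,1,0],"angular":[0,0,0]},{"dp":[0,1,0],"angular":[0,0,0]},{"dp":[0,0.35,0],"angular":[0,0,0]},{"dp":[0,0,0],"angular":[0,0,0]},{"dp":[0,0,0],"angular":[0,0,0]}]'
python3 - <<'E'
from h import *
d=snap('wrist','w4')
E
```

```text
t: 18.3
tcp_pos: [0.529, -0.1916, 0.1882]
tool_rot: [0.742, 0.67, 0.001, 0.003]
force: [0.3, -1.0, -0.3]
finger_gap: 0.412
gripper_force: 25.3
t: 20.2
tcp_pos: [0.5657, 0.2841, 0.1837]
tool_rot: [0.776, 0.63, -0.001, -0.0]
force: [0.2, -1.0, -0.5]
finger_gap: 0.408
gripper_force: 25.3
```

View pics/w4.png

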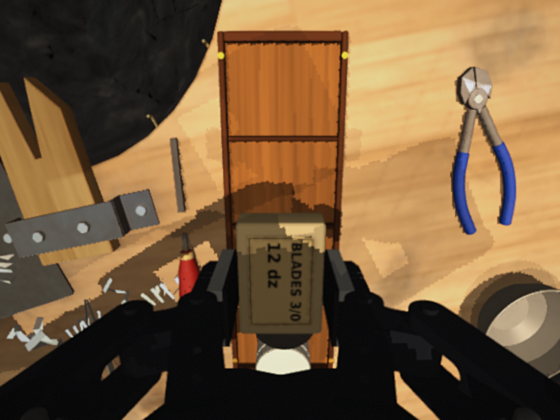

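Match box held level; rack end edge at row 32, dividers at rows 138 and 224.

```bash
python3 - <<'E'
from h import *
d=load('w4'); m=np.array([.5595,.2485]);a=np.radians(-11.9);X=np.array([np.cos(a),np.sin(a)]);Y=np.array([-np.sin(a),np.cos(a)])
for u,v in((220,32),(348,32),(226,138),(341,138),(231,224),(337,224)):
    p=px(d,u,v,.016);r=p[:2]-m;print((u,v),p.round(4),'rack',(r@X).round(4),(r@Y).round(4))
E
```

```text
(220, 32) [0.5451 0.4111 0.016 ] rack -0.0476 0.1562
(348, 32) [0.6397 0.3913 0.016 ] rack 0.0491 0.1563
(226, 138) [0.5304 0.3325 0.016 ] rack -0.0458 0.0762
(341, 138) [0.6213 0.3135 0.016 ] rack 0.047 0.0764
(231, 224) [0.5165 0.2601 0.016 ] rack -0.0445 0.0025
(337, 224) [0.6061 0.2414 0.016 ] rack 0.047 0.0027
```

```bash
python3 -m crank '[{"dp":[0.03,0.05,-1],"angular":[0,0,0]},{"dp":[0,0,-1],"angular":[0,0,0]},{"dp":[0,0,-1],"angular":[0,0,0]},{"dp":[0,0,-1],"angular":[0,0,0]},{"dp":[0,0,-0.6],"angular":[0,0,0]},{"dp":[0,0,-0.4],"angular":[0,0,0]},{"dp":[0,0,0],"angular":[0,0,0]},{"dp":[0,0,0],"angular":[0,0,0]}]'
python3 -m crank '[{"dp":[0,0,-0.06],"angular":[0,0,0]},{"dp":[0,0,0],"angular":[0,0,0]},{"dp":[0,0,0],"angular":[0,0,0]}]'
python3 -m crank '[{"dp":[0,0,-0.06],"angular":[0,0,0]},{"dp":[0,0,0],"angular":[0,0,0]},{"dp":[0,0,0],"angular":[0,0,0]}]'
```

```text
t: 21.05
tcp_pos: [0.5682, 0.2858, 0.0353]
tool_rot: [0.777, 0.63, 0.0, 0.0]
force: [-0.4, 0.4, -0.4]
finger_gap: 0.411
gripper_force: 25.3
t: 21.35
tcp_pos: [0.568, 0.2865, 0.0338]
tool_rot: [0.776, 0.63, 0.001, 0.0]
force: [0.9, 0.8, 0.1]
finger_gap: 0.413
gripper_force: 25.3
t: 21.65
tcp_pos: [0.5677, 0.2864, 0.0313]
tool_rot: [0.777, 0.63, 0.0, 0.0]
force: [-1.0, -0.3, 0.3]
finger_gap: 0.413
gripper_force: 25.4
```

```bash
python3 -m crank '[{"dp":[0,0,-0.04],"angular":[0,0,0]},{"dp":[0,0,0],"angular":[0,0,0]},{"dp":[0,0,0],"angular":[0,0,0]}]'
```

```text
t: 21.95
tcp_pos: [0.5677, 0.2864, 0.0312]
tool_rot: [0.776, 0.63, 0.0, 0.0]
force: [-1.7, -0.1, 7.4]
finger_gap: 0.41
gripper_force: 26.1
```

```bash
python3 -m crank '[{"dp":[0,0,0.03],"angular":[0,0,0]},{"dp":[0,0,0],"angular":[0,0,0]},{"dp":[0,0,0],"angular":[0,0,0]},{"dp":[0,0,0],"angular":[0,0,0]},{"dp":[0,0,0.3],"angular":[0,0,0]},{"dp":[0,0,1],"angular":[0,0,0]},{"dp":[0,0,1],"angular":[0,0,0]},{"dp":[0,0,1],"angular":[0,0,0]},{"dp":[0,0,1],"angular":[0,0,0]},{"dp":[0,0,1],"angular":[0,0,0]}]' 0.42
python3 -m crank '[{"dp":[0,-0.5,0],"angular":[0,0,0.1]},{"dp":[-0.1,-1,0],"angular":[0,0,0.1]},{"dp":[-0.1,-1,0],"angular":[0,0,0.1]},{"dp":[-0.1,-1,0],"angular":[0,0,0.1]},{"dp":[-0.1,-1,0],"angular":[0,0,0.1]},{"dp":[-0.1,-1,0],"angular":[0,0,0.1]},{"dp":[-0.1,-1,0],"angular":[0,0,0.1]},{"dp":[-0.1,-1,0],"angular":[0,0,0.2]},{"dp":[-0.1,-1,0],"angular":[0,0,0.2]},{"dp":[-0.1,-1,0],"angular":[0,0,0.2]},{"dp":[-0.1,-1,0],"angular":[0,0,0.2]},{"dp":[-0.1,-1,0],"angular":[0,0,0.2]},{"dp":[-0.1,-1,0],"angular":[0,0,0.2]},{"dp":[-0.1,-1,0],"angular":[0,0,0.2]},{"dp":[-0.1,-1,0],"angular":[0,0,0.2]},{"dp":[-0.1,-1,0],"angular":[0,0,0.2]},{"dp":[-0.1,-1,0],"angular":[0,0,0]},{"dp":[-0.1,-1,0],"angular":[0,0,0]},{"dp":[0,-0.8,0],"angular":[0,0,0]},{"dp":[0,0,0],"angular":[0,0,0]}]' 0
python3 - <<'E'
from h import *
d=snap('wrist','w5')
E
```

```text
t: 22.95
tcp_pos: [0.5674, 0.2862, 0.1917]
tool_rot: [0.777, 0.63, 0.0, 0.0]
force: [1.0, 0.7, 0.2]
finger_gap: 0.579
gripper_force: 0.0
t: 24.95
tcp_pos: [0.5163, -0.2663, 0.1896]
tool_rot: [0.764, 0.645, -0.0, 0.001]
force: [0.3, 0.2, -0.5]
finger_gap: 1.001
gripper_force: 0.0
```

View pics/w5.png

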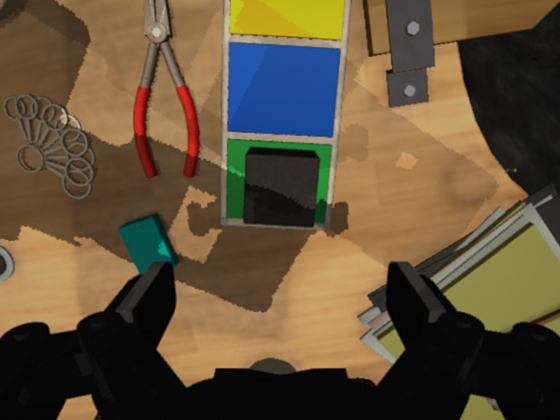

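Ring box top face corners (246,157), (320,159), (318,227), (243,225).

```bash
python3 - <<'E'
from h import *
d=load('w5')
p=np.array([px(d,u,v,.053)[:2] for u,v in((246,157),(320,159),(318,227),(243,225))]);print(p.round(4),p.mean(0).round(4),np.linalg.norm(p-np.roll(p,1,0),axis=1).round(3))
y=p[0]+p[1]-p[2]-p[3];print(np.degrees(np.arctan2(-y[0],y[1])))
x=p[1]+p[2]-p[0]-p[3];print(np.degrees(np.arctan2(x[1],x[0])))
from scipy.spatial.transform import Rotation as R
s=sense();r=R.from_quat(s['tool_rot']).as_matrix()[:,1];print(s['tcp_pos'],np.degrees(np.arctan2(r[1],r[0])))
c=np.array([.517,-.262])
E
```

```text
[[ 0.4964 -0.2327]
 [ 0.5495 -0.2432]
 [ 0.5408 -0.2954]
 [ 0.4839 -0.2841]] [ 0.5176 -0.2639] [0.053 0.054 0.053 0.058]
-11.557278068126775
-11.1843614927064
[ 0.51587297 -0.26409033  0.18942904] -9.552986537540427
```

```bash
python3 -m crank '[{"dp":[0.04,0.05,-1],"angular":[0,0,-1.3]},{"dp":[0,0,-1],"angular":[0,0,0]},{"dp":[0,0,-1],"angular":[0,0,0]},{"dp":[0,0,-1],"angular":[0,0,0]},{"dp":[0,0,-0.6],"angular":[0,0,0]},{"dp":[0,0,-0.3],"angular":[0,0,0]},{"dp":[0,0,0],"angular":[0,0,0]},{"dp":[0,0,0],"angular":[0,0,0]}]'
python3 -m crank '[{"dp":[0,0,0],"angular":[0,0,0]},{"dp":[0,0,0],"angular":[0,0,0]},{"dp":[0,0,0],"angular":[0,0,0]},{"dp":[0,0,0],"angular":[0,0,0]},{"dp":[0,0,0],"angular":[0,0,0]},{"dp":[0,0,0],"angular":[0,0,0]}]' 1 30
python3 -m crank '[{"dp":[0,0,0.5],"angular":[0,0,0]},{"dp":[0,0,1],"angular":[0,0,0]},{"dp":[0,0,1],"angular":[0,0,0]},{"dp":[0,0,1],"angular":[0,0,0]},{"dp":[0,0,1],"angular":[0,0,0]},{"dp":[0,0,0.5],"angular":[0,0,0]},{"dp":[0,0,0],"angular":[0,0,0]}]'
```

```text
t: 25.8
tcp_pos: [0.5181, -0.2609, 0.0434]
tool_rot: [0.77, 0.638, 0.0, 0.0]
force: [-0.7, -0.4, 0.1]
finger_gap: 1.002
gripper_force: 0.0
t: 26.4
tcp_pos: [0.5184, -0.2616, 0.0441]
tool_rot: [0.77, 0.638, 0.0, 0.001]
force: [-1.1, 0.2, 6.0]
finger_gap: 0.641
gripper_force: 32.0
t: 27.1
tcp_pos: [0.5191, -0.2622, 0.1963]
tool_rot: [0.77, 0.638, 0.001, 0.003]
force: [1.0, 0.5, -0.8]
finger_gap: 0.642
gripper_force: 31.7
```

```bash
python3 -m crank '[{"dp":[0.1,0.5,0],"angular":[0,0,0]},{"dp":[0.1,1,0],"angular":[0,0,0]},{"dp":[0.1,1,0],"angular":[0,0,0]},{"dp":[0.1,1,0],"angular":[0,0,0]},{"dp":[0.1,1,0],"angular":[0,0,0]},{"dp":[0.1,1,0],"angular":[0,0,0]},{"dp":[0.1,1,0],"angular":[0,0,0]},{"dp":[0.1,1,0],"angular":[0,0,0]},{"dp":[0.1,1,0],"angular":[0,0,0]},{"dp":[0.1,1,0],"angular":[0,0,0]},{"dp":[0.1,1,0],"angular":[0,0,0]},{"dp":[0.1,1,0],"angular":[0,0,0]},{"dp":[0.1,1,0],"angular":[0,0,0]},{"dp":[0.1,1,0],"angular":[0,0,0]},{"dp":[0.1,1,0],"angular":[0,0,0]},{"dp":[0.1,1,0],"angular":[0,0,0]},{"dp":[0.1,1,0],"angular":[0,0,0]},{"dp":[0.1,1,0],"angular":[0,0,0]},{"dp":[0.1,1,0],"angular":[0,0,0]},{"dp":[0.1,1,0],"angular":[0,0,0]}]'
python3 -m crank '[{"dp":[0.1,0.7,0],"angular":[0,0,0]},{"dp":[0.05,0.5,0],"angular":[0,0,0]},{"dp":[0,0,0],"angular":[0,0,0]},{"dp":[0,0,0],"angular":[0,0,0]}]'
python3 - <<'E'
from h import *
d=snap('wrist','w6')
E
```

```text
t: 29.1
tcp_pos: [0.5756, 0.3255, 0.1906]
tool_rot: [0.77, 0.638, -0.002, -0.001]
force: [0.3, -0.3, -1.0]
finger_gap: 0.638
gripper_force: 31.7
t: 29.5
tcp_pos: [0.5813, 0.3594, 0.1917]
tool_rot: [0.77, 0.638, -0.001, -0.0]
force: [1.1, 0.9, -0.9]
finger_gap: 0.641
gripper_force: 31.7
```

View pics/w6.png

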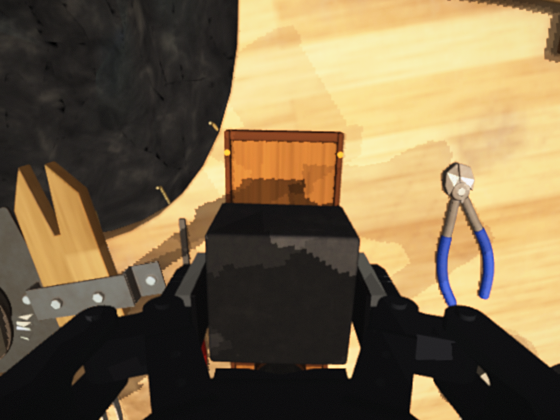

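Ring box held, its top face spans rows 239-363 and columns 208-358; the rack's left end edge is at row 130.

```bash
python3 - <<'E'
from h import *
d=load('w6'); m=np.array([.5595,.2485]);a=np.radians(-11.9);X=np.array([np.cos(a),np.sin(a)]);Y=np.array([-np.sin(a),np.cos(a)])
for u,v,z in((225,130,.016),(344,132,.016),(208,236,.201),(358,239,.201),(347,363,.201),(208,360,.201)):
    p=px(d,u,v,z);r=p[:2]-m;print((u,v),p.round(4),'rack',(r@X).round(4),(r@Y).round(4))
r=np.array([.5825,.361])-m;print(r@X,r@Y)
E
```

```text
(225, 130) [0.5442 0.4129 0.016 ] rack -0.0489 0.1578
(344, 132) [0.6405 0.3932 0.016 ] rack 0.0494 0.1583
(208, 236) [0.5613 0.3897 0.201 ] rack -0.0273 0.1386
(358, 239) [0.6122 0.3791 0.201 ] rack 0.0246 0.1387
(347, 363) [0.6018 0.3275 0.201 ] rack 0.0251 0.086
(208, 360) [0.5484 0.3389 0.201 ] rack -0.0295 0.0861
-0.0006922641997799091 0.11482495708807254
```

```bash
python3 -m crank '[{"dp":[0.05,0.04,-1],"angular":[0,0,0]},{"dp":[0,0,-1],"angular":[0,0,0]},{"dp":[0,0,-1],"angular":[0,0,0]},{"dp":[0,0,-1],"angular":[0,0,0]},{"dp":[0,0,-0.6],"angular":[0,0,0]},{"dp":[0,0,-0.4],"angular":[0,0,0]},{"dp":[0,0,0],"angular":[0,0,0]},{"dp":[0,0,0],"angular":[0,0,0]}]'
python3 -m crank '[{"dp":[0,0,-0.08],"angular":[0,0,0]},{"dp":[0,0,0],"angular":[0,0,0]},{"dp":[0,0,0],"angular":[0,0,0]}]'
```

```text
t: 30.35
tcp_pos: [0.5846, 0.361, 0.0437]
tool_rot: [0.77, 0.638, 0.001, 0.0]
force: [0.4, -0.4, -0.2]
finger_gap: 0.643
gripper_force: 31.7
t: 30.65
tcp_pos: [0.5842, 0.3612, 0.0413]
tool_rot: [0.77, 0.638, 0.001, 0.0]
force: [0.1, 0.1, -0.4]
finger_gap: 0.639
gripper_force: 31.7
```

```bash
python3 -m crank '[{"dp":[0,0,-0.06],"angular":[0,0,0]},{"dp":[0,0,0],"angular":[0,0,0]},{"dp":[0,0,0],"angular":[0,0,0]}]'; python3 -m crank '[{"dp":[0,0,-0.03],"angular":[0,0,0]},{"dp":[0,0,0],"angular":[0,0,0]},{"dp":[0,0,0],"angular":[0,0,0]}]'
```

```text
t: 30.95
tcp_pos: [0.5842, 0.3613, 0.0392]
tool_rot: [0.77, 0.638, 0.001, 0.0]
force: [-0.6, 1.0, 2.7]
finger_gap: 0.644
gripper_force: 32.0
t: 31.25
tcp_pos: [0.5842, 0.3613, 0.0392]
tool_rot: [0.77, 0.638, 0.001, 0.0]
force: [-1.9, -0.0, 7.7]
finger_gap: 0.64
gripper_force: 32.4
```

Contact with the floor; release, rise, back off and check from above.

```bash
python3 -m crank '[{"dp":[0,0,0.03],"angular":[0,0,0]},{"dp":[0,0,0],"angular":[0,0,0]},{"dp":[0,0,0],"angular":[0,0,0]},{"dp":[0,0,0],"angular":[0,0,0]},{"dp":[0,0,0],"angular":[0,0,0]},{"dp":[0,0,0.5],"angular":[0,0,0]},{"dp":[0,0,1],"angular":[0,0,0]},{"dp":[0,0,1],"angular":[0,0,0]},{"dp":[0,0,1],"angular":[0,0,0]},{"dp":[0,0,1],"angular":[0,0,0]},{"dp":[0,0,1],"angular":[0,0,0]},{"dp":[0,0,1],"angular":[0,0,0]}]' 0
python3 -m crank '[{"dp":[0,-1,0],"angular":[0,0,0]},{"dp":[0,-1,0],"angular":[0,0,0]},{"dp":[0,-1,0],"angular":[0,0,0]},{"dp":[0,-1,0],"angular":[0,0,0]},{"dp":[0,-1,0],"angular":[0,0,0]},{"dp":[0,-1,0],"angular":[0,0,0]},{"dp":[0,-1,0],"angular":[0,0,0]},{"dp":[0,-1,0],"angular":[0,0,0]},{"dp":[0,-1,0],"angular":[0,0,0]},{"dp":[0,-1,0],"angular":[0,0,0]},{"dp":[0,-1,0],"angular":[0,0,0]},{"dp":[0,-1,0],"angular":[0,0,0]},{"dp":[0,-1,0],"angular":[0,0,0]},{"dp":[0,-1,0],"angular":[0,0,0]},{"dp":[0,-1,0],"angular":[0,0,0]},{"dp":[0,0,0],"angular":[0,0,0]}]'
python3 - <<'E'
from h import *
d=snap('top','top1')
c=cv2.resize(d['image'][125:210,135:290],None,fx=5,fy=5,interpolation=cv2.INTER_CUBIC);cv2.imwrite('pics/crop3.png',c)
E
```

```text
t: 32.45
tcp_pos: [0.5836, 0.3609, 0.2362]
tool_rot: [0.77, 0.638, 0.001, 0.0]
force: [0.5, -0.4, 0.9]
finger_gap: 0.997
gripper_force: 0.0
t: 34.05
tcp_pos: [0.5844, -0.0928, 0.2349]
tool_rot: [0.771, 0.637, 0.0, 0.002]
force: [-0.4, -0.3, 0.9]
finger_gap: 0.998
gripper_force: 0.0
```

View pics/crop3.png

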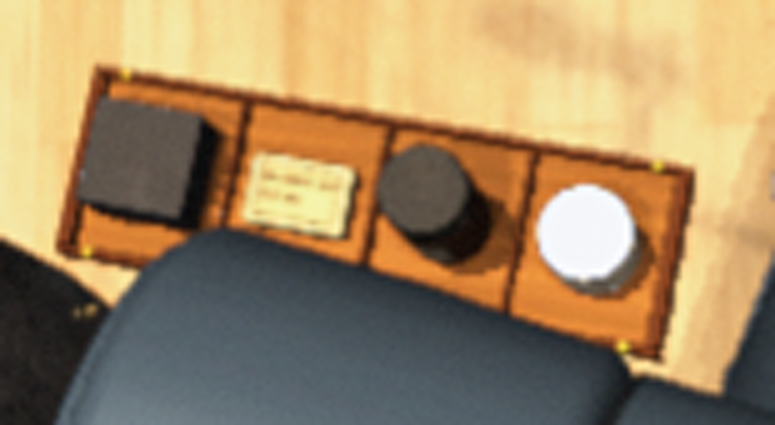

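Each bay holds one item: the ring box (140,158), match box (300,196), bottle (427,190) and pot (587,233). I'll check positions and top heights before handing in.

```bash
python3 - <<'E'
from h import *
d=load('top1'); m=np.array([.5595,.2485]);a=np.radians(-11.9);X=np.array([np.cos(a),np.sin(a)]);Y=np.array([-np.sin(a),np.cos(a)])
for n,u,v,z in(('ring',140,158,.048),('match',300,196,.026),('bottle',427,190,.098),('pot',587,233,.058)):
    U,V=135+u/5-.4,125+v/5-.4;r=px(d,U,V,z)[:2]-m;print(n,(r@X).round(4),(r@Y).round(4),'depth z',dp(d,U,V)[2].round(4))
E
```

```text
ring 0.0005 0.1116 depth z 0.0477
match -0.0008 0.0338 depth z 0.0204
bottle 0.0011 -0.044 depth z 0.101
pot 0.0007 -0.1181 depth z 0.06
```

```bash
python3 -c "
from station import order
print(order.sign_off())"
```

```text
the job is handed in; nothing more can be done
None
```

The job is handed in at about 34 s: all four supplies are released in the rack in mirrored order (ring box, match box, bottle, pot from the left), each measured within about 6 mm of its bay centre, though sign-off returned no verdict.

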